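Dig the hinge out of the bits bin

ROBOT

A 7-joint arm with a two-finger parallel gripper is mounted at the origin on the work surface. World frame = base frame: x ahead of the robot, y to its left, z up, the work surface at z = 0. Lengths are in m, angles in degrees, forces in N, time in s.
With the tool pointing down it reaches from about 0.425 to 0.925 m from the base axis. Payload 6.8 kg.
Tool frame: the origin (TCP) lies midway between the tips of the shut fingers; the grasp point (between the pads) lies 19 mm behind it (env.tcp_to_grasp is the distance from the TCP to the grasp point, in m); z points along the fingers, x is the direction in which the jaws open and shut, and the axes are right-handed (so a half turn about z gives the same grasp; the last joint's range is limited). The gripper opens to 88 mm and grips with 3 to 60 N. Pads are 20 mm wide; open, the fingers measure 115 mm over their backs; the gripper's body (75 mm by 178 mm) begins 61 mm behind the grasp point.
Start: joints at [62.103, 27.33, 1.283, 89.118, -0.659, 63.558, -4.761], TCP at [0.25, -0.627, 0.223] pointing down, gripper open.
Joint ranges: [-169.35, 169.35], [-19.33, 120.38], [-80.79, 83.38], [13.8, 139.57], [-78.32, 258.32], [9.67, 109.79], [-169.56, 169.56]. Speed limits (degrees/s): [136.94, 136.94, 180, 180, 180, 180, 180].

INTERFACE

Orientations are given as a 3x3 rotation matrix whose columns are the frame's x, y, z axes.
In Python, from bench import env, viewer gives the robot as it stands. The module is installed in compiled form; this text tells all that it offers.
- The arm moves only by the tool carry_out, never from a script. Its argument "plan" is a list of rows, each a list of 7 numbers: the shift along the tool's x, y, z in cm, then the turn, a rotation vector about the tool's x, y, z in degrees, then the opening, from 0 (shut) to 1 (fully open). A call has exactly 10 rows; each row shifts and turns the pose as measured when the row begins, along the tool's axes as they then stand; what a row does not reach is not made up. A row lasts 1/10 s, in which the tool goes at most 50 mm and 8.59 degrees, less where a joint would pass 70% of its speed; a pose out of reach is approached as far as the arm can. A call is refused whole if a number of a shift passes 5 or a number of a turn 8.59, either way. A call with a gripper value outside its range is refused whole. The fingers move at their own pace and stop on an object; "force" is the grip in N (left out, the last holds). Time passes only in rows, so rows that do not move let the fingers close, or fill a call up. It gives the time, the measured TCP pose, the force and the opening at its end, in the units of the state.
- env.get_obs(): the state, without advancing time (a new reading comes with each control period).
- viewer.snapshot(name): name is "scene" or "side" or "wrist"; returns a dict with "color" (400x640x3 uint8, red, green, blue), "intrinsics" (3x3 intrinsics, pixels), "R" (3x3) and "t" (3): a world point X has camera coordinates R X + t. Camera axes: x right, y down, z forward; pixel columns grow to the right and rows downward; lengths in m; the calibration is good to about 2 mm. A picture is of the moment at which its call begins. There is no depth.
- env.finish_job(): hands the job in, once; it reports no verdict.
The state is a dict: "clock": time; "joint_pos": joint angles; "joint_velocities": joint speeds; "effort": joint torques, N m; "position": TCP position; "eef_rot": TCP orientation; "contact_force": force on the tool from outside, world axes, zero at the start; "wrist_torque": the same for the moment, N m; "gripper_width": opening from 0.0 (shut) to 1.0 (fully open).
Only numpy, scipy, OpenCV 4.12 (cv2) and the standard library are available. Lean on these libraries where they do the work, as an engineer would, in place of code of your own. Each camera call takes 0.05 s, during which the arm holds its last target. There are 200 camera calls.

TASK

In the cream bits bin a block of pine lies across a steel hinge, whose two ends stick out from under it. Lift that block off and set it down flat in the empty compartment of the same bin, then lift the hinge out and lay it flat on the floor of the plywood tray, beside the hinge already there, and let go of it.

Things in the scene. Friction and masses are not known exactly. Their poses are not given: they have to be found in the camera images.
- bin: Cream plastic bin, fixed, 250 (x) x 350 (y) x 60 mm high, walls and floor 5 mm. Origin: centre of underside; inner floor at z = 5 mm. Divider along x at y = +25 mm, 5 mm thick, top at z = 40 mm. Empty compartment: +y side, 142 mm wide, centre y = +99 mm. The -y compartment holds the hinge under the block and, beyond x = +70 mm, loose bystanders to 22 mm high: small pine offcut, dark corner brace.
- offcut: Loose bare pine block, 110 (its x) x 55 (its y) x 28 mm high, about 85 g; the larger of the two pine pieces in the bin. Origin: centre of its underside, z up. It starts level on top of the hinge, roughly crosswise to it, middle over middle, its underside 12 mm above the bin's inner floor.
- hinge: Loose steel butt hinge, folded shut, flat on the bin's inner floor under the pine block: 100 (its x, along the pin) x 40 (its y) x 12 mm thick, about 0.3 kg. Origin: centre of its underside, z up; the round 12 mm knuckle is its +y edge. About 20 mm of each end shows from under the block.
- tray: Shallow plywood tray, fixed, 240 (its x) x 170 (its y) x 18 mm high, walls and floor 6 mm. Origin: centre of its underside, z up; inner floor at z = 6 mm. A second, identical hinge lies loose near its +x end, long side roughly along the tray's y, between about x = +35 and +95 mm; the -x half is free.
Things that resemble listed ones, but are neither listed nor needed, are in the scene too. What is shaped like the offcut but purple is not meant. What is shaped like the hinge but turquoise is not meant.

How it is judged:
By the outcome, as a careful person would: the job done as asked, in the order asked, and still so for the second after the job is handed in, with the robot touching nothing.
It also fails if it takes over 61 s, if anything falls off the work surface, if the arm or the gripper's body presses on something with over 40 N, if the wrist force passes 120 N, or if a joint passes its speed limit or range.

## Working session

There is one attempt and no reset: what is moved stays moved. The work goes in short steps, Python scripts to look and compute and a tool call to move; the robot and the scene stay as the last step left them, time stands still between calls to the robot, and variables do not carry over. Pictures are saved under pics/ and viewed, about 8 in all and at most 12, crops included, and the job is handed in when it is done.

Besides the shell and the picture viewer there is one more tool, called as name(argument=value, ...) on one line, values as JSON. carry_out: Moves the arm, as the interface text tells. Its arguments: {"type":"object","properties":{"plan":{"type":"array"},"force":{"type":"number"}},"required":["plan"]}

```bash
mkdir -p pics; cat > h.py <<'E'
import numpy as np, cv2
from bench import env, viewer
def snap(cam,name):
    s=viewer.snapshot(cam); np.savez('pics/'+name+'.npz',**s)
    cv2.imwrite('pics/'+name+'.png',s['color'][:,:,::-1]); return s
def load(name): return dict(np.load('pics/'+name+'.npz'))
def ray(s,uv,z):
    R,t,K=s['R'],s['t'],s['intrinsics']; c=-R.T@t
    d=R.T@np.linalg.inv(K)@np.array([uv[0],uv[1],1.]); return c+d*(z-c[2])/d[2]
def proj(s,X):
    p=s['intrinsics']@(s['R']@np.asarray(X,float)+s['t']); return p[:2]/p[2]
E
python3 - <<'E'
from h import *
for c in('scene','side','wrist'):
    s=snap(c,c+'0'); print(c,(-s['R'].T@s['t']).round(3))
o=env.get_obs(); print(o['clock'],o['eef_rot'].round(3) if hasattr(o['eef_rot'],'round') else o['eef_rot'],o['contact_force'],env.tcp_to_grasp)
a=cv2.imread('pics/scene0.png');b=cv2.imread('pics/side0.png')
E
```

```text
scene [ 0.648 -0.489  0.623]
side [0.24  0.69  0.649]
wrist [ 0.314 -0.602  0.384]
0.15 [[ 0.37  -0.929 -0.001]
 [-0.929 -0.37   0.001]
 [-0.001  0.    -1.   ]] [-0.01348544  0.37560061 -0.25240102] 0.0187
```

View pics/scene0.png

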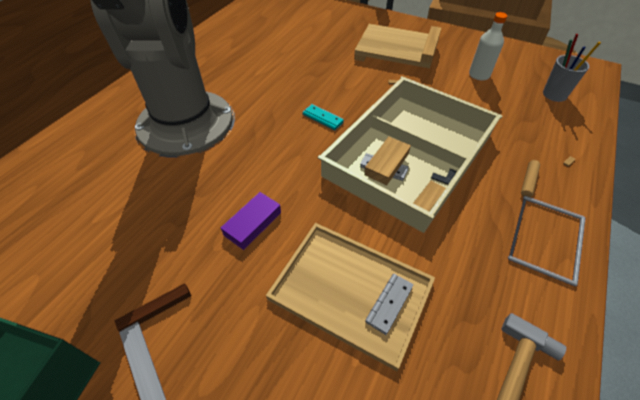

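View pics/side0.png

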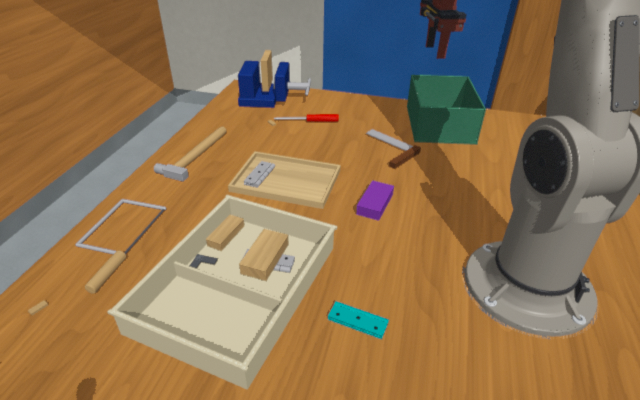

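The scene view shows the bin rim at about (321,157), (403,79), (500,118) and (425,222). The pine block is at (388,158), and the tray at (317,227), (434,279), (402,373) and (268,296). The side view shows the same objects from behind. Next I'll view an enlarged composite.

```bash
python3 - <<'E'
from h import *
a=cv2.imread('pics/scene0.png')[120:220,315:475]
b=cv2.imread('pics/side0.png')[200:300,180:340]
f=lambda i:cv2.resize(i,(640,400)[:2],interpolation=cv2.INTER_CUBIC)
a=cv2.resize(a,None,fx=5,fy=5,interpolation=cv2.INTER_CUBIC)[:300*5//3*1]
b=cv2.resize(b,None,fx=5,fy=5,interpolation=cv2.INTER_CUBIC)
cv2.imwrite('pics/comp.png',np.vstack([a[75:375],b[25:325]]))
s=load('scene0');d=load('side0')
print('bin scene',[ray(s,p,.06)[:2].round(3) for p in[(321,157),(403,79),(500,118),(425,222)]])
print('bin side',[ray(d,p,.06)[:2].round(3) for p in[(116,314),(229,198),(336,228),(248,371)]])
print('tray scene',[ray(s,p,.018)[:2].round(4) for p in[(317,227),(434,279),(402,373),(268,296)]])
E
```

```text
bin scene [array([0.385, 0.   ]), array([0.44 , 0.341]), array([0.688, 0.3  ]), array([ 0.628, -0.057])]
bin side [array([0.675, 0.313]), array([ 0.628, -0.03 ]), array([0.381, 0.005]), array([0.43 , 0.351])]
tray scene [array([ 0.4473, -0.1326]), array([ 0.6787, -0.1333]), array([ 0.683 , -0.3034]), array([ 0.4406, -0.2947])]
```

View pics/comp.png

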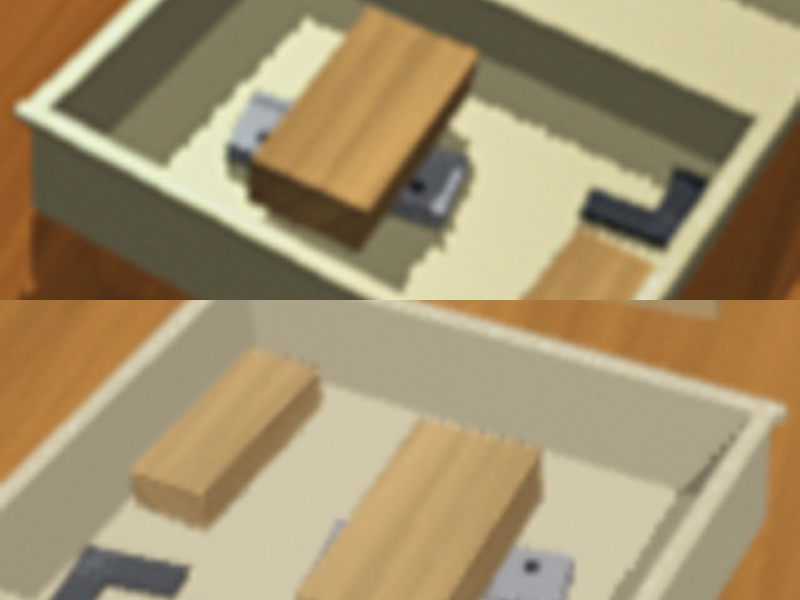

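The bin centre is at about (0.533, 0.150) with a yaw of about -9°. The composite shows the block's top corners at (372,8), (478,52), (368,210) and (252,158). The hinge ends are at (258,93)-(228,150) and (468,152)-(440,215).

```bash
cat >> h.py <<'E'
def goto(X,jaw):
    """moves in tool axes (cm, deg) from now to TCP X, tool down, tool x along +-yaw jaw"""
    o=env.get_obs();R=np.array(o['eef_rot']);p=np.array(o['position'])
    best=None
    for j in(jaw,jaw+180):
        j=np.radians(j);x=np.array([np.cos(j),np.sin(j),0]);z=np.array([0,0,-1.])
        G=np.column_stack([x,np.cross(z,x),z])
        r=np.degrees(cv2.Rodrigues(R.T@G)[0].ravel())
        if best is None or abs(r[2])<abs(best[2]): best=r
    print('t',round(o['clock'],2),'pos',p.round(4),'shift cm',(R.T@(np.array(X)-p)*100).round(2),'rot',best.round(2),'tool x yaw',np.degrees(np.arctan2(R[1,0],R[0,0])).round(1),'j7',np.round(o['joint_pos'],1))
E
python3 - <<'E'
from h import *
s=load('scene0')
f=lambda p,z:ray(s,(315+p[0]/5,120+(p[1]+75)/5),z)[:2]
T=[f(p,.045) for p in[(372,8),(478,52),(368,210),(252,158)]]
H=[f(p,.017) for p in[(258,93),(468,152),(440,215),(228,150)]]
for n,q in(('block',T),('hinge',H)):
    q=np.array(q);print(n,q.round(4).tolist(),q.mean(0).round(4))
    for i in range(4):
        e=q[(i+1)%4]-q[i];print(np.linalg.norm(e).round(4),np.degrees(np.arctan2(e[1],e[0])).round(1))
T=np.array(T);c=T.mean(0)
e=T[1]-T[0]+T[2]-T[3];goto([c[0],c[1],.25],np.degrees(np.arctan2(e[1],e[0])))
w=load('wrist0');o=env.get_obs();R=np.array(o['eef_rot']);print('cam in tool',(R.T@(-w['R'].T@w['t']-np.array(o['position']))).round(3),(R.T@w['R'].T).round(2))
E
```

```text
block [[0.4839, 0.141], [0.5354, 0.1362], [0.527, 0.0273], [0.4735, 0.0319]] [0.505  0.0841]
0.0517 -5.4
0.1091 -94.4
0.0537 175.1
0.1096 84.6
hinge [[0.4513, 0.0951], [0.5473, 0.1045], [0.5493, 0.064], [0.4538, 0.0567]] [0.5004 0.0801]
0.0964 5.6
0.0406 -87.2
0.0957 -175.6
0.0386 93.8
t 0.15 pos [ 0.2494 -0.6267  0.2219] shift cm [-56.6  -50.03  -2.73] rot [-4.000e-02  8.000e-02 -6.315e+01] tool x yaw -68.3 j7 [62.1 27.4  1.3 89.2 -0.7 63.6 -4.8]
cam in tool [ 0.001 -0.069 -0.163] [[ 1.   -0.    0.  ]
 [ 0.    0.97  0.26]
 [-0.   -0.26  0.97]]
```

carry_out(plan=[[-1.6,-4.68,0,0,0,-3.95,1],[-1.6,-4.68,0,0,0,-3.95,1],[-1.6,-4.68,0,0,0,-3.95,1],[-1.6,-4.68,0,0,0,-3.95,1],[-1.6,-4.68,0,0,0,-3.95,1],[-1.6,-4.68,0,0,0,-3.95,1],[-1.6,-4.68,0,0,0,-3.95,1],[-1.6,-4.68,0,0,0,-3.95,1],[-1.6,-4.68,0,0,0,-3.95,1],[-1.6,-4.68,0,0,0,-3.95,1]])

```text
clock: 1.15
position: [0.5005, -0.2139, 0.2176]
eef_rot: [[0.882, -0.472, -0.006], [-0.472, -0.882, -0.001], [-0.005, 0.003, -1.0]]
contact_force: [0.3, 0.4, 0.2]
gripper_width: 0.994
```

```bash
python3 -c "
from h import *
goto([.505,.083,.2],-5)"
```

```text
t 1.15 pos [ 0.5005 -0.2139  0.2176] shift cm [-13.61 -26.4    1.73] rot [  0.14   0.3  -23.15] tool x yaw -28.1 j7 [ 30.7  16.6 -17.1 106.3   5.8  58.3 -17. ]
```

carry_out(plan=[[-1.29,-4.1,0.2,0,0,-3.3,1],[-1.29,-4.1,0.2,0,0,-3.3,1],[-1.29,-4.1,0.2,0,0,-3.3,1],[-1.29,-4.1,0.2,0,0,-3.3,1],[-1.29,-4.1,0.2,0,0,-3.3,1],[-1.29,-4.1,0.2,0,0,-3.3,1],[-1.29,-4.1,0.2,0,0,-3.3,1],[0,0,0,0,0,0,1],[0,0,0,0,0,0,1],[0,0,0,0,0,0,1]])

```text
clock: 2.15
position: [0.5, 0.105, 0.2026]
eef_rot: [[0.998, -0.057, -0.005], [-0.057, -0.998, 0.002], [-0.005, -0.001, -1.0]]
contact_force: [0.1, -0.8, 0.1]
gripper_width: 1.001
```

```bash
python3 -c "
from h import *
goto([.505,.083,.2],-5);s=snap('wrist','w1')
for X in[(.505,.083,.045)]:print(proj(s,X))"
```

```text
t 2.15 pos [0.5    0.105  0.2026] shift cm [0.63 2.17 0.26] rot [-0.08  0.29  1.72] tool x yaw -3.3 j7 [  7.5  16.  -30.9 110.7   9.6  56.1 -31.1]
[322.07919856 203.39100934]
```

View pics/w1.png

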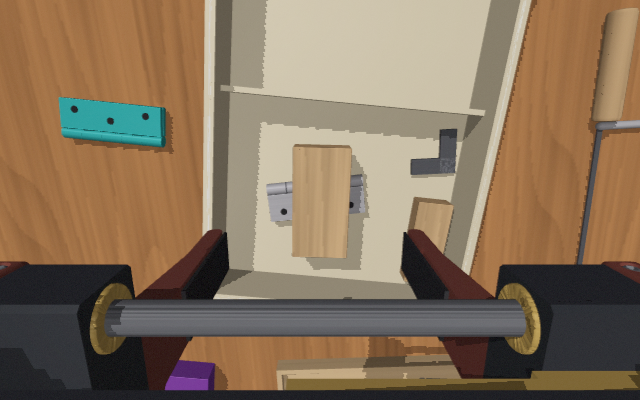

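The wrist view shows the block top at (292,145), (352,147), (347,257) and (294,256). The hinge ends are at about (267,186)-(272,221) and (362,175)-(365,212), with the knuckle on the far side.

```bash
python3 - <<'E'
from h import *
s=load('w1')
T=np.array([ray(s,p,.045)[:2] for p in[(292,145),(352,147),(347,257),(294,256)]])
H=np.array([ray(s,p,.017)[:2] for p in[(267,186),(362,175),(365,212),(272,221)]])
for q in(T,H):
    print(q.round(4).tolist(),q.mean(0).round(4))
    for i in range(4):
        e=q[(i+1)%4]-q[i];print(np.linalg.norm(e).round(4),np.degrees(np.arctan2(e[1],e[0])).round(1))
B=[ray(s,p,.04)[:2].round(4) for p in[(222,86),(484,110)]];print('divider ends',B)
c=T.mean(0);goto([c[0],c[1],.06],-4)
E
```

```text
[[0.4803, 0.1404], [0.5354, 0.1354], [0.527, 0.0258], [0.474, 0.0298]] [0.5042 0.0828]
0.0553 -5.2
0.1099 -94.3
0.0532 175.6
0.1107 86.8
[[0.4492, 0.097], [0.5474, 0.1029], [0.5497, 0.0631], [0.451, 0.0587]] [0.4993 0.0804]
0.0984 3.5
0.0399 -86.8
0.0988 -177.5
0.0383 92.6
divider ends [array([0.4211, 0.1959]), array([0.6568, 0.1614])]
t 2.2 pos [0.5001 0.1043 0.2026] shift cm [ 0.6   2.14 14.25] rot [-0.06  0.29  0.65] tool x yaw -3.3 j7 [  7.6  16.  -30.9 110.7   9.6  56.1 -31.1]
```

carry_out(plan=[[0.15,0.5,3,0,0.3,0.7,1],[0.15,0.5,3,0,0,0.7,1],[0.15,0.5,3,0,0,0,1],[0.15,0.5,3,0,0,0,1],[0,0.1,1.2,0,0,0,1],[0,0,0.8,0,0,0,1],[0,0,0,0,0,0,1],[0,0,0,0,0,0,1],[0,0,0,0,0,0,1],[0,0,0,0,0,0,1]])

```text
clock: 3.2
position: [0.5115, 0.0732, 0.0626]
eef_rot: [[0.995, -0.102, 0.011], [-0.102, -0.995, -0.001], [0.011, 0.0, -1.0]]
contact_force: [0.1, -0.8, 0.6]
gripper_width: 0.996
```

```bash
python3 -c "
from h import *
goto([.5045,.083,.024],-4.8)"
```

```text
t 3.2 pos [0.5115 0.0732 0.0626] shift cm [-0.84 -0.91  3.86] rot [ 0.02 -0.62 -1.06] tool x yaw -5.9 j7 [  5.5  27.1 -25.5 117.2  18.6  39.  -38. ]
```

carry_out(plan=[[-0.3,-0.35,0.5,0,-0.3,-0.5,1],[-0.3,-0.35,0.5,0,0,0,1],[0,0,0,0,0,0,1],[0,0,0,0,0,0,1],[0,0,0.6,0,0,0,1],[0,0,0.6,0,0,0,1],[0,0,0.6,0,0,0,1],[0,0,0.3,0,0,0,1],[0,0,0,0,0,0,1],[0,0,0,0,0,0,1]])

```text
clock: 4.2
position: [0.5065, 0.0821, 0.0296]
eef_rot: [[0.996, -0.092, 0.007], [-0.092, -0.996, -0.001], [0.007, -0.0, -1.0]]
contact_force: [1.5, -0.4, -0.5]
gripper_width: 1.0
```

```bash
python3 -c "
from h import *
goto([.5045,.083,.024],-4.8)"
```

```text
t 4.2 pos [0.5065 0.0821 0.0296] shift cm [-0.21 -0.08  0.56] rot [-0.   -0.38 -0.47] tool x yaw -5.3 j7 [  3.2  30.1 -24.1 118.3  21.   35.3 -40.5]
```

carry_out(plan=[[-0.2,0,0.4,0,0,0,1],[0,0,0,0,0,0,1],[0,0,0,0,0,0,0],[0,0,0,0,0,0,0],[0,0,0,0,0,0,0],[0,0,0,0,0,0,0],[0,0,0,0,0,0,0],[0,0,0,0,0,0,0],[0,0,0,0,0,0,0],[0,0,0,0,0,0,0]], force=15)

```text
clock: 5.2
position: [0.5048, 0.0823, 0.0258]
eef_rot: [[0.996, -0.092, 0.008], [-0.092, -0.996, -0.0], [0.008, -0.0, -1.0]]
contact_force: [0.2, -0.2, -0.3]
gripper_width: 0.622
```

```bash
python3 -c "
from h import *
import math
a=math.radians(-8.5);bx,by=.533,.149
# bin centre + 99mm along bin y
T=[bx-.099*math.sin(a),by+.099*math.cos(a)];print(T)
goto([*T,.13],-8.5)"
```

```text
[0.5476331317018315, 0.24691257047282977]
t 5.2 pos [0.5048 0.0823 0.0258] shift cm [  2.83 -16.79 -10.39] rot [-0.03 -0.44  3.22] tool x yaw -5.3 j7 [  3.   30.3 -23.9 118.7  21.3  34.7 -40.9]
```

carry_out(plan=[[0,0,-1.5,0,0,0,0],[0,0,-3,0,0,0,0],[0,0,-3,0,0,0,0],[0,0,-3,0,0,0,0],[0.5,-3,0,0,0,0.5,0],[0.5,-4,0,0,0,0.5,0],[0.5,-4,0,0,0,0.5,0],[0.5,-3,0,0,0,0.5,0],[0.3,-1,0,0,0,0,0],[0,0,0,0,0,0,0]])

```text
clock: 6.2
position: [0.5443, 0.2321, 0.1449]
eef_rot: [[0.991, -0.132, 0.011], [-0.132, -0.991, 0.001], [0.011, -0.002, -1.0]]
contact_force: [1.2, -0.2, -0.4]
gripper_width: 0.627
```

carry_out(plan=[[0,0,0,0,0,0,0],[0,0,0,0,0,0,0],[0,0,0,0,0,0,0],[0,0,0,0,0,0,0],[0,0,0,0,0,0,0],[0,0,0,0,0,0,0],[0,0,0,0,0,0,0],[0,0,0,0,0,0,0],[0,0,0,0,0,0,0],[0,0,0,0,0,0,0]])

```text
clock: 7.2
position: [0.5437, 0.224, 0.1448]
eef_rot: [[0.99, -0.139, 0.009], [-0.139, -0.99, -0.004], [0.01, 0.003, -1.0]]
contact_force: [-0.0, 0.7, -0.9]
gripper_width: 0.619
```

```bash
python3 -c "
from h import *
goto([.548,.25,.05],-8.5);s=snap('wrist','w2')"
```

```text
t 7.2 pos [0.5437 0.224  0.1448] shift cm [-0.03 -2.66  9.47] rot [ 0.16 -0.57  0.53] tool x yaw -8.0 j7 [ -6.6  26.6 -28.7 104.3  16.3  52.8 -50.6]
```

View pics/w2.png

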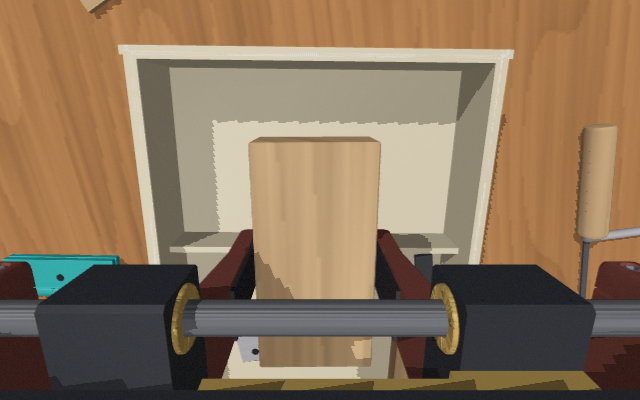

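The wrist view shows the block held squarely. The far rim's outer corners are at (119,45) and (513,50), the far inner floor edge is at (170,67)-(462,70), and the divider top is at row 236–250.

```bash
python3 -c "
from h import *
s=load('w2')
f=lambda p,z:ray(s,p,z)[:2].round(4)
print('rim outer',f((119,45),.06),f((513,50),.06)); print('divider',f((170,234),.04),f((457,237),.04))
a=(f((119,45),.06)+f((513,50),.06))/2; e=f((513,50),.06)-f((119,45),.06);e/=np.linalg.norm(e);n=np.array([-e[1],e[0]])
print(np.degrees(np.arctan2(e[1],e[0])),'comp centre',a-n*.076)
print('block top far',[f(p,.1448+.019) for p in[(249,143),(380,143)]])
"
```

```text
rim outer [0.4321 0.3479] [0.6903 0.309 ]
divider [0.4228 0.2077] [0.6566 0.1711]
-8.567655723650049 comp centre [0.54987774 0.25329811]
block top far [array([0.5242, 0.2813]), array([0.5776, 0.2737])]
```

carry_out(plan=[[0.1,-0.8,0,0,0,0,0],[0,-0.8,0,0,-0.5,0,0],[0,-0.4,0,0,0,0,0],[0,0,0,0,0,0,0],[0,0,0,0,0,0,0],[0,0,1,0,0,0,0],[0,0,2,0,0,0,0],[0,0,2,0,0,0,0],[0,0,1,0,0,0,0],[0,0,0,0,0,0,0]])

```text
clock: 8.25
position: [0.5477, 0.2454, 0.0811]
eef_rot: [[0.99, -0.138, 0.0], [-0.138, -0.99, -0.003], [0.001, 0.003, -1.0]]
contact_force: [-0.8, 0.2, 0.6]
gripper_width: 0.623
```

```bash
python3 -c "
from h import *
goto([.549,.251,.015],-8.5)"
```

```text
t 8.25 pos [0.5477 0.2454 0.0811] shift cm [ 0.04 -0.59  6.6 ] rot [ 0.15 -0.04  0.55] tool x yaw -7.9 j7 [ -9.9  32.4 -26.9 104.8  19.4  47.5 -54.5]
```

carry_out(plan=[[0,-0.5,1,0,0,0.4,0],[0,0,1.5,0,0,0,0],[0,0,1.5,0,0,0,0],[0,0,1,0,0,0,0],[0,0,0.6,0,0,0,0],[0,0,0.3,0,0,0,0],[0,0,0,0,0,0,0],[0,0,0,0,0,0,0],[0,0,0,0,0,0,0],[0,0,0,0,0,0,0]])

```text
clock: 9.25
position: [0.55, 0.2514, 0.0187]
eef_rot: [[0.989, -0.146, 0.003], [-0.146, -0.989, -0.001], [0.003, 0.001, -1.0]]
contact_force: [-0.1, -0.3, 0.1]
gripper_width: 0.624
```

```bash
python3 -c "
from h import *
goto([.549,.251,.014],-8.5)"
```

```text
t 9.25 pos [0.55   0.2514 0.0187] shift cm [-0.09  0.05  0.47] rot [ 0.05 -0.18  0.09] tool x yaw -8.4 j7 [-12.3  37.5 -24.5 105.8  22.7  41.4 -58. ]
```

carry_out(plan=[[0,0,0.2,0,0,0,0],[0,0,0.2,0,0,0,0],[0,0,0.1,0,0,0,0],[0,0,0,0,0,0,0],[0,0,0,0,0,0,0],[0,0,0,0,0,0,1],[0,0,0,0,0,0,1],[0,0,0,0,0,0,1],[0,0,0,0,0,0,1],[0,0,0,0,0,0,1]])

```text
clock: 10.25
position: [0.5509, 0.2518, 0.0144]
eef_rot: [[0.989, -0.146, 0.005], [-0.146, -0.989, -0.0], [0.005, -0.0, -1.0]]
contact_force: [-0.7, 0.0, -0.5]
gripper_width: 0.994
```

```bash
python3 -c "
from h import *
goto([.4995,.0805,.15],4+90)"
```

```text
t 10.25 pos [0.5509 0.2518 0.0144] shift cm [ -2.51  17.69 -13.58] rot [-0.21 -0.23 77.58] tool x yaw -8.4 j7 [-12.5  37.9 -24.3 105.9  23.   40.8 -58.2]
```

carry_out(plan=[[0,0,-2,0,0,0,1],[0,0,-4,0,0,0,1],[0,0,-4,0,0,0,1],[-0.3,2,-3,0,0,0,1],[-0.6,4,0,0,0,0,1],[-0.6,4,0,0,0,0,1],[-0.6,4,0,0,0,0,1],[-0.3,2.5,0,0,0,0,1],[0,0,0,0,0,0,1],[0,0,0,0,0,8,1]])

```text
clock: 11.25
position: [0.5008, 0.0881, 0.15]
eef_rot: [[0.959, -0.282, 0.007], [-0.282, -0.959, 0.0], [0.007, -0.002, -1.0]]
contact_force: [-0.1, -0.2, -0.3]
gripper_width: 1.004
```

carry_out(plan=[[0,0,0,0,0,8,1],[0,0,0,0,0,8,1],[0,0,0,0,0,8,1],[0,0,0,0,0,8,1],[0,0,0,0,0,8,1],[0,0,0,0,0,8,1],[0,0,0,0,0,8,1],[0,0,0,0,0,0,1],[0,0,0,0,0,0,1],[0,0,0,0,0,0,1]])

```text
clock: 12.25
position: [0.5029, 0.0991, 0.1511]
eef_rot: [[0.277, -0.961, 0.01], [-0.961, -0.277, 0.005], [-0.002, -0.012, -1.0]]
contact_force: [-0.1, 0.5, 0.3]
gripper_width: 0.999
```

```bash
python3 -c "
from h import *
goto([.4995,.0805,.08],4+90);s=snap('wrist','w3')
for X in [(.4995,.0805,.017)]:print(proj(s,X))"
```

```text
t 12.25 pos [0.5029 0.0991 0.1511] shift cm [1.7  0.93 7.1 ] rot [-0.64  0.2  12.1 ] tool x yaw -73.9 j7 [ -4.   17.7 -16.6 114.8   6.6  47.7 -98.2]
[332.23411584 199.04228408]
```

View pics/w3.png

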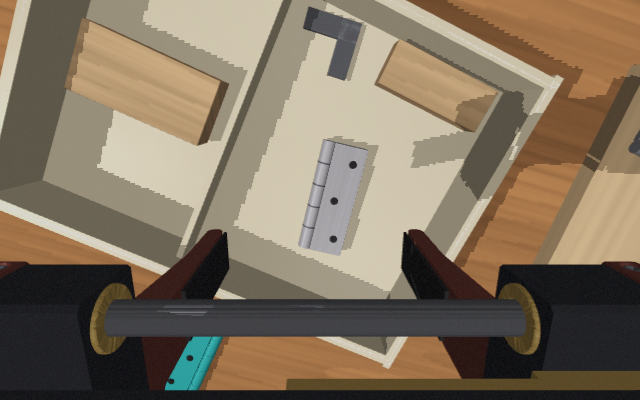

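The block lies flat in the other compartment. The hinge is fully visible, with corners at (324,139), (369,150), (340,255) and (299,247).

```bash
python3 - <<'E'
from h import *
s=load('w3')
H=np.array([ray(s,p,.017)[:2] for p in[(324,139),(369,150),(340,255),(299,247)]])
print(H.round(4).tolist(),H.mean(0).round(4))
for i in range(4):
    e=H[(i+1)%4]-H[i];print(np.linalg.norm(e).round(4),np.degrees(np.arctan2(e[1],e[0])).round(1))
e=H[0]-H[3]+H[1]-H[2];y=np.degrees(np.arctan2(e[1],e[0]));c=H.mean(0);print(y)
goto([*c,.06],y+90)
E
```

```text
[[0.548, 0.1024], [0.5498, 0.0627], [0.4503, 0.0582], [0.4474, 0.0967]] [0.4989 0.08  ]
0.0397 -87.5
0.0996 -177.4
0.0387 94.3
0.1008 3.2
2.939894229204357
t 12.3 pos [0.503  0.099  0.1511] shift cm [1.74 1.02 9.1 ] rot [-0.65  0.21 13.14] tool x yaw -73.9 j7 [ -4.   17.7 -16.6 114.8   6.6  47.7 -98.3]
```

carry_out(plan=[[0,0,1,0,0,6,1],[0,0,2,-0.3,0,5,1],[0,0,2,-0.3,0,0.5,1],[0,0,2,0,0,0,1],[0,0,1,0,0,0,1],[0.6,0.2,0,0,0,0,1],[0.6,0.2,0,0,0,0,1],[0,0,0,0,0,0,1],[0,0,0,0,0,0,1],[0,0,0,0,0,0,1]])

```text
clock: 13.3
position: [0.5034, 0.0863, 0.0719]
eef_rot: [[0.081, -0.997, 0.006], [-0.997, -0.08, 0.007], [-0.006, -0.007, -1.0]]
contact_force: [0.2, -0.2, 0.8]
gripper_width: 0.998
```

```bash
python3 -c "
from h import *
goto([.499,.080,.008],93)"
```

```text
t 13.3 pos [0.5034 0.0863 0.0719] shift cm [0.63 0.53 6.38] rot [-0.38  0.35  1.62] tool x yaw -85.4 j7 [  -5.8   24.3  -13.2  118.2    8.4   37.9 -109.7]
```

carry_out(plan=[[0.5,0.4,0,-0.3,0.3,1.2,1],[0,0,1,0,0,0,1],[0,0,1.5,0,0,0,1],[0,0,1.5,0,0,0,1],[0,0,0.8,0,0,0,1],[0,0,0.4,0,0,0,1],[0,0,0,0,0,0,1],[0,0,0,0,0,0,1],[0,0,0,0,0,0,1],[0,0,0,0,0,0,1]])

```text
clock: 14.3
position: [0.501, 0.0814, 0.0183]
eef_rot: [[0.058, -0.998, 0.005], [-0.998, -0.058, 0.001], [-0.001, -0.005, -1.0]]
contact_force: [-0.7, -0.8, 0.3]
gripper_width: 1.0
```

```bash
python3 -c "
from h import *
goto([.499,.080,.007],93)"
```

```text
t 14.3 pos [0.501  0.0814 0.0183] shift cm [0.13 0.21 1.13] rot [-0.28  0.06  0.33] tool x yaw -86.7 j7 [  -7.2   29.4  -11.2  119.9   10.6   31.3 -112.7]
```

carry_out(plan=[[0.1,0.15,0.4,0,0,0,1],[0,0,0.3,0,0,0,1],[0,0,0.2,0,0,0,1],[0,0,0.1,0,0,0,1],[0,0,0,0,0,0,1],[0,0,0,0,0,0,0],[0,0,0,0,0,0,0],[0,0,0,0,0,0,0],[0,0,0,0,0,0,0],[0,0,0,0,0,0,0]], force=40)

```text
clock: 15.3
position: [0.5002, 0.0803, 0.0082]
eef_rot: [[0.058, -0.998, 0.007], [-0.998, -0.058, 0.002], [-0.001, -0.007, -1.0]]
contact_force: [1.1, 0.8, 0.6]
gripper_width: 0.586
```

carry_out(plan=[[0,0,0,0,0,0,0],[0,0,0,0,0,0,0],[0,0,0,0,0,0,0],[0,0,-0.5,0,0,0,0],[0,0,-1,0,0,0,0],[0,0,-1,0,0,0,0],[0,0,-1.5,0,0,0,0],[0,0,-1.5,0,0,0,0],[0,0,-1,0,0,0,0],[0,0,0,0,0,0,0]])

```text
clock: 16.3
position: [0.4987, 0.0798, 0.0785]
eef_rot: [[0.058, -0.998, 0.005], [-0.998, -0.058, 0.001], [-0.001, -0.006, -1.0]]
contact_force: [0.5, 0.2, -2.4]
gripper_width: 0.449
```

```bash
python3 -c "
from h import *
goto([.52,-.217,.12],0)
s=snap('wrist','w4');b=s['color'];a=snap('scene','s4')['color'][210:380,260:445]
a=cv2.resize(a,None,fx=2.35,fy=2.35,interpolation=cv2.INTER_CUBIC)[:399]
b=cv2.resize(b[:,160:520],(360,400))
cv2.imwrite('pics/c4.png',np.hstack([a[:,:435],b[:399]])[:,:,::-1])"
```

```text
t 16.3 pos [0.4987 0.0798 0.0785] shift cm [29.75 -0.43 -4.17] rot [ -0.29  -0.2  -86.68] tool x yaw -86.7 j7 [  -5.5   23.3  -12.9  118.7    8.2   38.6 -110.5]
```

View pics/c4.png

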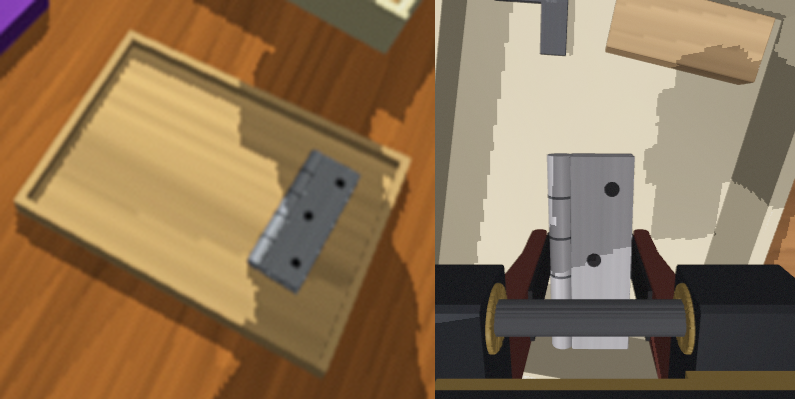

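The hinge is held level and square in the jaws. In the left crop the tray rim corners are at (131,30), (410,158), (326,373) and (14,202), and the other hinge is at (313,151), (360,177), (297,293) and (248,262).

```bash
python3 - <<'E'
from h import *
s=load('s4');f=lambda p:ray(s,(260+p[0]/2.35,210+p[1]/2.35),.018)[:2]
T=np.array([f(p) for p in[(131,30),(410,158),(326,373),(14,202)]])
H=np.array([f(p) for p in[(313,151),(360,177),(297,293),(248,262)]])
print(T.round(4).tolist(),T.mean(0));e=T[1]-T[0]+T[2]-T[3];ty=np.degrees(np.arctan2(e[1],e[0]))
g=T[0]-T[3]+T[1]-T[2];print('yaw x',ty,'yaw y-90',np.degrees(np.arctan2(g[1],g[0]))-90,np.linalg.norm(e)/2,np.linalg.norm(g)/2)
print(H.round(4).tolist(),H.mean(0));h=H[0]-H[3]+H[1]-H[2];print('hinge yaw',np.degrees(np.arctan2(h[1],h[0])))
a=np.radians(ty);A=np.array([[np.cos(a),-np.sin(a)],[np.sin(a),np.cos(a)]]);print('hinge in tray',A.T@(H.mean(0)-T.mean(0)))
P=T.mean(0)+A@[-.035,0];print(P);goto([*P,.12],ty)
E
```

```text
[[0.4404, -0.125], [0.6784, -0.1297], [0.6766, -0.3], [0.4375, -0.2962]] [ 0.5582609  -0.21274466]
yaw x -1.0113132745036342 yaw y-90 -0.791767312085355 0.23857953890338104 0.17080145173319927
[[0.6128, -0.1579], [0.6508, -0.1615], [0.6415, -0.2615], [0.6038, -0.2576]] [ 0.62721559 -0.20964275]
hinge yaw 84.76784049736771
hinge in tray [0.0688892  0.00431847]
[ 0.52326635 -0.21212691]
t 16.4 pos [0.4979 0.0796 0.0771] shift cm [29.26 -0.86 -4.3 ] rot [ -0.18  -0.12 -85.67] tool x yaw -86.7 j7 [  -5.6   23.4  -12.9  118.7    8.2   38.5 -110.5]
```

carry_out(plan=[[0,0,-2,0,0,0,0],[0,0,-2.5,0,0,0,0],[2,0,-1,0,0,0,0],[3.5,-0.1,0,0,0,0,0],[4,-0.2,0,0,0,0,0],[4,-0.2,0,0,0,0,0],[4,-0.2,0,0,0,0,0],[4,-0.2,0,0,0,0,0],[2.5,0,0,0,0,0,0],[1,0,0,0,0,0,0]])

```text
clock: 17.4
position: [0.5178, -0.1754, 0.1258]
eef_rot: [[0.067, -0.998, -0.01], [-0.998, -0.067, 0.002], [-0.002, 0.01, -1.0]]
contact_force: [0.2, 0.7, -1.8]
gripper_width: 0.446
```

carry_out(plan=[[0,0,0,0,0,-4,0],[0,0,0,0,0,-7,0],[0,0,0,0,0,-8,0],[0,0,0,0,0,-8,0],[0,0,0,0,0,-8,0],[0,0,0,0,0,-8,0],[0,0,0,0,0,-8,0],[0,0,0,0,0,-7,0],[0,0,0,0,0,-4,0],[0,0,0,0,0,0,0]])

```text
clock: 18.4
position: [0.5133, -0.1649, 0.1183]
eef_rot: [[0.932, -0.361, -0.024], [-0.36, -0.933, 0.01], [-0.026, -0.0, -1.0]]
contact_force: [-0.1, 0.6, -2.6]
gripper_width: 0.446
```

```bash
python3 -c "
from h import *
goto([.520,-.212,.04],-1)"
```

```text
t 18.4 pos [ 0.5133 -0.1649  0.1183] shift cm [2.52 4.16 7.76] rot [ -0.27   1.47 -20.13] tool x yaw -21.1 j7 [ 29.5  24.4 -22.7 110.9  11.8  48.5 -20.6]
```

carry_out(plan=[[0,0,0,0,0.4,-6,0],[0,0,0,0,0.4,-7,0],[0,0,0,0,0.4,-5,0],[0,0,0,0,0,0,0],[0.2,1.5,1,0,0,0,0],[0.2,1.5,1.5,0,0,0,0],[0.2,1,1,0,0,0,0],[0,0,0.5,0,0,0,0],[0,0,0,0,0,0,0],[0,0,0,0,0,0,0]])

```text
clock: 19.4
position: [0.5153, -0.2047, 0.0703]
eef_rot: [[0.998, -0.059, -0.01], [-0.058, -0.998, 0.008], [-0.011, -0.008, -1.0]]
contact_force: [0.9, -0.2, -1.9]
gripper_width: 0.443
```

```bash
python3 -c "
from h import *
goto([.520,-.212,.009],-1)"
```

```text
t 19.4 pos [ 0.5153 -0.2047  0.0703] shift cm [0.58 0.75 6.12] rot [-0.46  0.6  -2.36] tool x yaw -3.4 j7 [ 34.6  29.6 -24.5 111.   16.8  43.6  -2.8]
```

carry_out(plan=[[0.4,0.6,0.5,-0.4,0.6,-1.8,0],[0,0,1,0,0,0,0],[0,0,1.5,0,0,0,0],[0,0,1.2,0,0,0,0],[0,0,0.6,0,0,0,0],[0,0,0.3,0,0,0,0],[0,0,0,0,0,0,0],[0,0,0,0,0,0,0],[0,0,0,0,0,0,0],[0,0,0,0,0,0,0]])

```text
clock: 20.4
position: [0.5203, -0.2096, 0.0155]
eef_rot: [[1.0, -0.022, 0.002], [-0.022, -1.0, 0.001], [0.002, -0.001, -1.0]]
contact_force: [-0.4, 0.1, -2.5]
gripper_width: 0.45
```

```bash
python3 -c "
from h import *
goto([.520,-.212,.009],-1)"
```

```text
t 20.4 pos [ 0.5203 -0.2096  0.0155] shift cm [-0.02  0.24  0.65] rot [-0.04 -0.13 -0.27] tool x yaw -1.3 j7 [ 33.   34.5 -22.4 112.1  20.8  37.2  -3.8]
```

carry_out(plan=[[0,0,0.2,0,0,0,0],[0,0,0.2,0,0,0,0],[0,0,0.15,0,0,0,0],[0,0,0.05,0,0,0,0],[0,0,0,0,0,0,0],[0,0,0,0,0,0,0],[0,0,0,0,0,0,0],[0,0,0,0,0,0,0],[0,0,0,0,0,0,0],[0,0,0,0,0,0,0]])

```text
clock: 21.4
position: [0.5209, -0.21, 0.0098]
eef_rot: [[1.0, -0.022, 0.004], [-0.022, -1.0, 0.0], [0.004, -0.0, -1.0]]
contact_force: [0.6, -0.2, -2.3]
gripper_width: 0.449
```

carry_out(plan=[[0,0,0.1,0,0,0,0],[0,0,0,0,0,0,0],[0,0,0,0,0,0,0],[0,0,0,0,0,0,0.6],[0,0,0,0,0,0,0.8],[0,0,0,0,0,0,0.8],[0,0,0,0,0,0,0.8],[0,0,0,0,0,0,0.8],[0,0,0,0,0,0,0.8],[0,0,0,0,0,0,0.8]])

```text
clock: 22.4
position: [0.5224, -0.2104, 0.0101]
eef_rot: [[1.0, -0.022, 0.007], [-0.022, -1.0, -0.001], [0.007, 0.001, -1.0]]
contact_force: [-0.8, 0.3, 0.2]
gripper_width: 0.798
```

carry_out(plan=[[0,0,-1,0,0,0,0.8],[0,0,-2,0,0,0,0.8],[0,0,-3,0,0,0,0.8],[0,0,-3,0,0,0,0.8],[0,0,-3,0,0,0,0.8],[0,0,-2,0,0,0,0.8],[0,0,0,0,0,0,0.8],[0,0,0,0,0,0,0.8],[0,0,0,0,0,0,0.8],[0,0,0,0,0,0,0.8]])

```text
clock: 23.4
position: [0.52, -0.2093, 0.1574]
eef_rot: [[1.0, -0.021, 0.005], [-0.021, -1.0, -0.0], [0.005, 0.0, -1.0]]
contact_force: [-0.1, 0.3, -0.7]
gripper_width: 0.799
```

```bash
python3 -c "
from h import *
o=env.get_obs();print(o['position'],o['contact_force'],o['clock'])
b=snap('wrist','w5')['color'];a=snap('side','s5')['color'][140:390,110:350]
a=cv2.resize(a,None,fx=1.6,fy=1.6,interpolation=cv2.INTER_CUBIC)
cv2.imwrite('pics/c5.png',np.hstack([a[:400,:384],b[:,120:530]])[:,:,::-1])"
```

```text
[ 0.51997211 -0.20928407  0.15744739] [-0.06076663  0.27008155 -0.69901496] 23.4
```

View pics/c5.png

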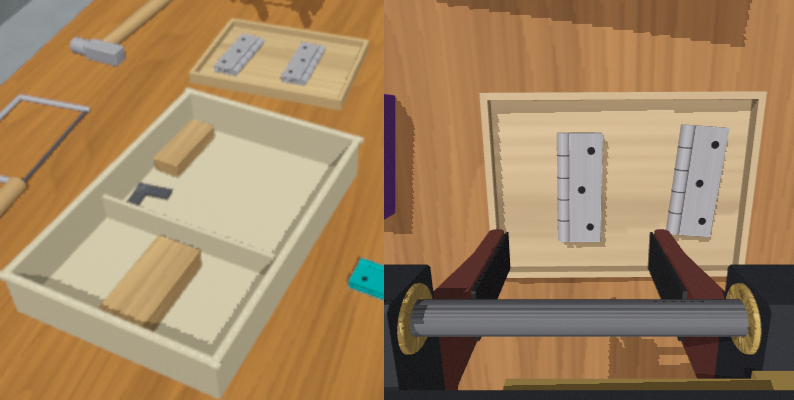

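The hinge lies flat in the tray beside the other hinge, at about (580,187) in the wrist half. The block is flat in its compartment, at about (150,280) in the side half. The gripper is clear of everything, so I'm handing in.

```bash
python3 -c "
from bench import env
print(env.finish_job())"
```

```text
the job is handed in; nothing more can be done
None
```

I lifted the pine block off the hinge and set it flat in the empty +y compartment. I then moved the hinge to the free half of the plywood tray, let go of it and handed in at about 23.5 s.

- **Last pictures:** The side and wrist views show the block flat in its compartment and the two hinges side by side on the tray floor, about 65 mm apart. The bystanders look undisturbed.
- **Gripper:** It was empty, open and about 150 mm above the tray at hand-in.
- **Forces:** The wrist readings I took, mostly one per move, stayed at about 3 N or less, which is mostly the hinge's weight.
- **Possible small drop:** I felt no clear contact with the tray floor before releasing the hinge, so it may have dropped by up to about 1 mm. It lay flat afterwards.
- **Disagreement:** Short sideways moves often ran past or fell short of the numbers I gave, so I re-measured and corrected before each grasp and placing. No check failed.

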